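# Draw the amber-lidded plate out to the front stop

### The job

On the robot deck, three lidded plates lie side by side in the lanes of a black carrier, each half pushed in under the roof of its slot. Press down on the lid of the amber plate with the fingertips and draw it along its lane toward the robot until its front edge rests at the orange front stop, then let go. Keep it lying flat in its lane and leave the white and the blue plate where they are.

Things in the scene. Friction and masses are not known exactly. Their poses are not given: they have to be found in the camera images.
- carrier: Black fixed carrier, 320 (x, lanes point away from robot) x 324 mm; origin: centre of underside. Lane centres y = -104, 0, 104 mm; 92 mm wide; floors 10 mm up; rails and orange front stop 8 mm higher than the floors. Stop's inner face x = -150 mm (plate centre then at -86). Roof over lanes from x = 30 to 160, 35 to 40 mm up; slots closed at far end. Plates start with centres at x = -16 to 24.
- plate_amber_center (a point): Flat lab plate with an AMBER (yellow-orange) flat lid, 128 (x, along its lane) x 85 x 16 mm, about 0.16 kg; this point is its centre, 8 mm above its underside. Loose in one of the three lanes (varies), its far end under the roof. This is the one to draw. It slides on the lane floor; fingertips pressing on the lid with 8 to 20 N drag it without slipping much.
- plate_white_center (a point): Flat lab plate with a WHITE flat lid, 128 (x, along its lane) x 85 x 16 mm, about 0.16 kg; this point is its centre, 8 mm above its underside. Loose in one of the three lanes (varies), its far end under the roof. Leave it alone.
- plate_blue_center (a point): Flat lab plate with a BLUE flat lid, 128 (x, along its lane) x 85 x 16 mm, about 0.16 kg; this point is its centre, 8 mm above its underside. Loose in one of the three lanes (varies), its far end under the roof. Leave it alone.
There are look-alikes about, which are no part of the job. Leave any brown or red look-alike of the part that bears plate_amber_center alone.

How it is judged:
By the outcome, as a careful person would: the job done as asked, in the order asked, and still so for the second after the job is handed in, with the robot touching nothing.
It also fails if it takes over 32 s, if anything falls off the work surface, if the arm or the gripper's body presses on something with over 40 N, if the wrist force passes 120 N, or if a joint passes its speed limit or range.

### The arm

A 6-joint arm with a two-finger parallel gripper is mounted at the origin on the work surface. World frame = base frame: x ahead of the robot, y to its left, z up, the work surface at z = 0. Lengths are in m, angles in rad, forces in N, time in s.
With the tool pointing down it reaches from about 0.3 to 0.775 m from the base axis. Payload 14.6 kg.
Tool frame: the origin (TCP) lies at the very end of the fingers, on their centre line; the grasp point (between the pads) lies 19 mm behind it (ctrl.hold_point_z is the z of the grasp point in the tool frame, in m); z points along the fingers, y is the direction in which the jaws open and shut (so a half turn about z gives the same grasp; the last joint's range is limited). The gripper opens to 94 mm and grips with 3 to 60 N. Pads are 16 mm wide; open, the fingers measure 119 mm over their backs; the gripper's body (75 mm by 177 mm) begins 78 mm behind the grasp point.
Start: joints at [-1.226, 0.3, 1.521, -0, 1.321, -0.067], TCP at [0.22, -0.504, 0.169] pointing down, gripper open.
Joint ranges: [-3.03, 3.03], [-0.79, 2.21], [0.23, 2.52], [-1.04, 4.18], [0, 3.07], [-2.55, 2.55]. Speed limits (rad/s): [2.22, 2.22, 2.57, 3.14, 3.14, 3.14].

### API

Orientations are given as [roll, pitch, yaw] about the fixed x, y, z axes, in that order (R = Rz(yaw) Ry(pitch) Rx(roll)).
In Python, from station import ctrl, cams, hand_in gives the robot as it stands.
- The arm moves only by the tool servo_tool, never from a script. Its argument "rows" is a list of rows, each a list of 7 numbers: the shift along the world's x, y, z in m, then the turn, a rotation vector about the world's x, y, z in rad, then the gripper command: -1 is shut, 1 is fully open, values between are in proportion. A call has exactly 8 rows; each row is the pose to reach, as a shift and turn from the pose measured when the call began; what a row does not reach only later rows make up. A row lasts 1/12 s, in which the tool goes at most 41.7 mm and 7.16 degrees, less where a joint would pass 70% of its speed; a pose out of reach is approached as far as the arm can. A call with a gripper value outside its range is refused whole. The fingers move at their own pace and stop on an object; "newtons" is the grip in N (left out, the last holds). Time passes only in rows, so rows that repeat a pose let the fingers close, or fill a call up. It gives the time, the measured TCP pose, the force and the opening at its end, in the units of the state.
- ctrl.get_obs(): the state, without advancing time (a new reading comes with each control period).
- cams.camera(name): name is "side" or "top"; returns a dict with "image" (384x512x3 uint8, red, green, blue), "depth" (384x512 float32, m along the optical axis (not along the pixel's ray), 0 where there is no reading), "fx", "fy", "cx", "cy" (pixels), "dist_coeffs" ([k1, k2, p1, p2, k3] as OpenCV has them; the pictures are not rectified), "rvec" (rotation vector, rad) and "tvec" (3), from world to camera coordinates, as OpenCV has them. Camera axes: x right, y down, z forward; pixel columns grow to the right and rows downward; lengths in m; the calibration is good to about 2 mm. A picture is of the moment at which its call begins.
- hand_in(): hands the job in, once; it reports no verdict.
Trained networks look in a picture, given as the dict that the camera call returned (one of the last four; its "shot" number tells which), for a name from the list of things; names that differ only in an ending like _2 or _b are one class to them, and where a whole thing is asked for, a point or a joint stands for the part that bears it (a point fixed in the world has none). Each returns a list of dicts, best first, with "p" (0 to 1); they miss things now and then, are a little off and sometimes report something else, mostly with a low value. They report only what shows in the picture. A call takes as long as a camera call. They do not tell look-alikes from the thing itself.
- cams.spot_in(picture, name): "box" ([left, top, right, bottom] as shares, 0 to 1, of the picture: columns of its width, rows of its height, round what is visible of it).
- cams.place_of(picture, name): "at" ([column, row] as shares, 0 to 1, of the picture: columns of its width, rows of its height: a listed point, or the origin of a listed thing).
The state is a dict: "time_s": time; "qpos": joint angles; "joint_vel": joint speeds; "tau": joint torques, N m; "ee_pos": TCP position; "eef_rot": TCP orientation; "force": force on the tool from outside, world axes, zero at the start; "moment": the same for the moment, N m; "grip_width": finger opening in m.
Only numpy, scipy, OpenCV 4.12 (cv2) and the standard library are available. Lean on these libraries where they do the work, as an engineer would, in place of code of your own. Each camera call takes 0.05 s, during which the arm holds its last target.

## Working session

There is one attempt and no reset: what is moved stays moved. The work goes in short steps, Python scripts to look and compute and a tool call to move; the robot and the scene stay as the last step left them, time stands still between calls to the robot, and variables do not carry over. Pictures are saved under pics/ and viewed, and the job is handed in when it is done.

Besides the shell and the picture viewer there is one more tool, called as a command line: name --pt "numbers of a row" for each row, then --argument value for the rest. servo_tool: Moves the arm, as the interface text tells. Its arguments: {"type":"object","properties":{"rows":{"type":"array"},"newtons":{"type":"number"}},"required":["rows"]}

```bash
mkdir -p pics
cat > h.py <<'E'
import numpy as np,cv2
from station import ctrl,cams,hand_in
def K(c): return np.array([[c['fx'],0,c['cx']],[0,c['fy'],c['cy']],[0,0,1]])
def w(c,u,v,d=None,z=None):
    n=cv2.undistortPoints(np.array([[[u,v]]],float),K(c),np.array(c['dist_coeffs']))[0,0]
    R=cv2.Rodrigues(np.array(c['rvec'],float))[0];t=np.array(c['tvec']).ravel()
    r=R.T@np.array([n[0],n[1],1]);o=-R.T@t
    s=d if d is not None else (z-o[2])/r[2]
    return o+s*r
def save(c,f): cv2.imwrite('pics/'+f,c['image'][:,:,::-1])
E
python3 - <<'E'
from h import *
import pickle
P={n:cams.camera(n) for n in('top','side')}
for n,c in P.items():
    save(c,n+'0.png')
    for k in('carrier','plate_amber_center','plate_white_center','plate_blue_center'):
        for r in cams.place_of(c,k)[:3]:
            u,v=r['at'][0]*512,r['at'][1]*384
            d=c['depth'][int(v),int(u)]
            print(n,k,round(r['p'],2),round(u),round(v),w(c,u,v,d=d).round(3),w(c,u,v,z=.026).round(3))
pickle.dump(P,open('P0.pkl','wb'))
print(ctrl.get_obs())
E
```

```text
top plate_amber_center 0.92 237 149 [ 0.589 -0.063  0.026] [ 0.589 -0.063  0.026]
top plate_amber_center 0.88 376 233 [ 0.374 -0.407  0.016] [ 0.374 -0.403  0.026]
top plate_amber_center 0.84 124 135 [0.631 0.22  0.018] [0.629 0.218 0.026]
top plate_white_center 0.94 196 145 [0.601 0.039 0.026] [0.601 0.04  0.026]
top plate_blue_center 0.7 275 155 [ 0.573 -0.156  0.025] [ 0.573 -0.156  0.026]
side carrier 0.88 222 212 [ 0.564 -0.028  0.025] [ 0.564 -0.027  0.026]
side carrier 0.44 229 187 [ 0.571 -0.156  0.026] [ 0.571 -0.156  0.026]
side plate_amber_center 0.94 306 160 [ 0.37  -0.385  0.015] [ 0.369 -0.363  0.026]
side plate_amber_center 0.86 166 278 [0.635 0.233 0.015] [0.63  0.245 0.026]
side plate_amber_center 0.71 327 198 [ 0.301 -0.159  0.016] [ 0.301 -0.142  0.026]
side plate_white_center 0.96 204 227 [0.593 0.046 0.027] [0.593 0.045 0.026]
side plate_blue_center 0.76 226 186 [ 0.579 -0.162  0.025] [ 0.579 -0.16   0.026]
{'time_s': 0.5, 'qpos': array([-1.22561640e+00,  2.99944841e-01,  1.52099895e+00,  4.93677406e-05,
        1.32068934e+00, -6.66164411e-02]), 'joint_vel': array([-1.26092217e-03, -6.19170930e-05, -2.39228671e-04,  3.33265971e-05,
       -1.90792228e-03,  1.21425606e-03]), 'tau': array([ 6.84921652e-04, -5.31341386e+01, -3.52734625e+01,  7.08205509e-02,
        2.14730372e-02, -2.79979031e-05]), 'ee_pos': array([ 0.22014081, -0.50401347,  0.16872142]), 'eef_rot': array([-3.14155545e+00, -5.04196772e-05,  4.11784145e-01]), 'force': array([-0.10510267, -0.53752227,  1.0164347 ]), 'moment': array([-0.01350069, -0.01006783, -0.05896561]), 'grip_width': 0.0939758884845805}
```

View pics/top0.png

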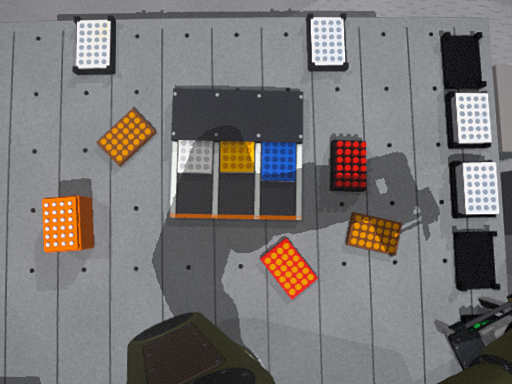

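View pics/side0.png

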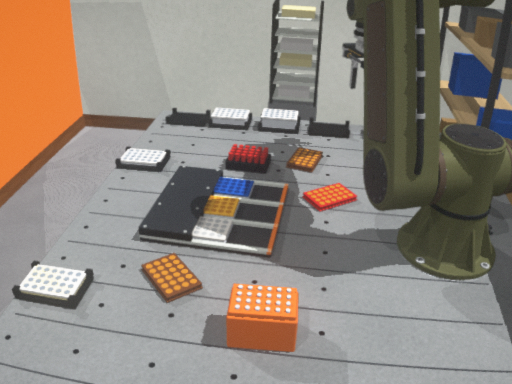

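Run:
```python
import pickle,cv2
P=pickle.load(open('P0.pkl','rb'))
i=P['top']['image'][90:230,150:330,::-1]
cv2.imwrite('pics/crop0.png',cv2.resize(i,None,fx=4,fy=4,interpolation=cv2.INTER_CUBIC))
```

```text
(no output)
```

View pics/crop0.png

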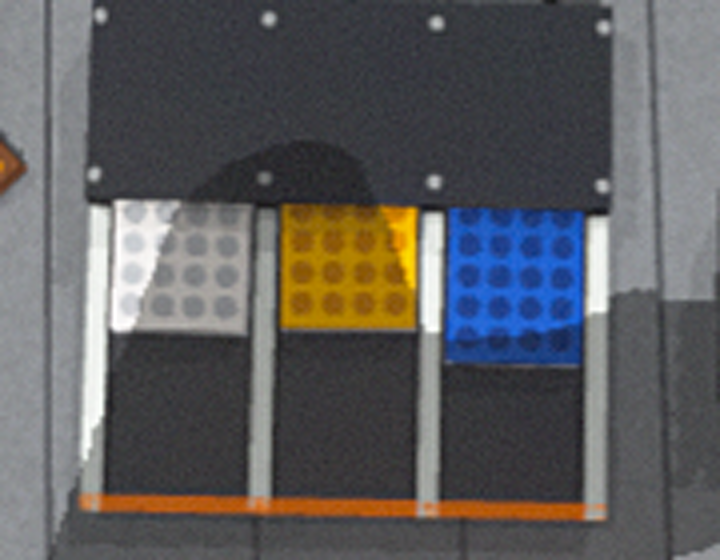

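The amber plate is in the centre lane, at top (237,157) and crop (348,268). Four things could be taken for it:
- brown/orange plates at top (126,136) and (375,233)
- a red plate at (288,268)
- a red rack at (348,165)
- an orange box at (66,225)

The one in the carrier under the roof fits the description. White is to its left and blue to its right. Next I'll measure the carrier's yaw and the plate edges.

Run:
```python
from h import *
import pickle
P=pickle.load(open('P0.pkl','rb'));c=P['top']
f=lambda x,y,z:w(c,150+(x+.5)/4-.5,90+(y+.5)/4-.5,z=z)
def p(n,*a): print(n,f(*a).round(4))
p('stop L outer',81,508,.018);p('stop R outer',606,520,.018)
p('stop L in',108,496,.018);p('stop R in',582,504,.018)
p('roof FL',88,200,.04);p('roof FR',610,212,.04);p('roof BL',93,2,.04);p('roof BR',612,8,.04)
p('amb FL',280,329,.026);p('amb FR',416,330,.026)
p('stop mid in',347,499,.018)
p('amb roofL',281,206,.026);p('amb roofR',416,208,.026)
p('wh F',110,331,.026);p('wh F',247,334,.026);p('bl F',446,362,.026);p('bl F',583,364,.026)
p('rail L bot',260,495,.018);p('rail L top',266,210,.018);p('rail R bot',428,500,.018);p('rail R top',432,213,.018)
d=c['depth']
for x,y in((300,260),(350,310),(400,260),(350,420),(350,100),(260,400)):
    u,v=int(150+x/4),int(90+y/4);print(x,y,w(c,u,v,d=np.median(d[v-1:v+2,u-1:u+2])).round(4))
```

```text
stop L outer [0.4255 0.1062 0.018 ]
stop R outer [ 0.4115 -0.2183  0.018 ]
stop L in [0.4326 0.0895 0.018 ]
stop R in [ 0.4217 -0.2036  0.018 ]
roof FL [0.6133 0.0969 0.04  ]
roof FR [ 0.6006 -0.2234  0.04  ]
roof BL [0.7379 0.0937 0.04  ]
roof BR [ 0.7296 -0.2287  0.04  ]
amb FL [ 0.5334 -0.0185  0.026 ]
amb FR [ 0.5313 -0.1026  0.026 ]
stop mid in [ 0.4278 -0.0579  0.018 ]
amb roofL [ 0.6105 -0.0202  0.026 ]
amb roofR [ 0.6079 -0.1042  0.026 ]
wh F [0.5341 0.0863 0.026 ]
wh F [0.5307 0.0019 0.026 ]
bl F [ 0.511  -0.1208  0.026 ]
bl F [ 0.5082 -0.2057  0.026 ]
rail L bot [ 0.4314 -0.0042  0.018 ]
rail L top [ 0.6098 -0.0102  0.018 ]
rail R bot [ 0.4262 -0.108   0.018 ]
rail R top [ 0.6062 -0.1143  0.018 ]
300 260 [ 0.5751 -0.0325  0.0275]
350 310 [ 0.5445 -0.0617  0.028 ]
400 260 [ 0.5741 -0.0945  0.0271]
350 420 [ 0.4762 -0.0601  0.0125]
350 100 [ 0.6726 -0.0642  0.0391]
260 400 [ 0.4892 -0.006   0.0195]
```

Carrier yaw comes out at about -0.036 rad and the lid top at z ≈ 0.026. The front edge is about 104 mm from the stop's inner face (plate centre at lane x = 18 mm, within the given range). I'll press at about (0.582,-0.062) with the fingers about 40 mm apart.

servo_tool --pt "0.024 0.029 0 0 0 -0.056 -0.15" --pt "0.048 0.058 0 0 0 -0.112 -0.15" --pt "0.072 0.088 0 0 0 -0.168 -0.15" --pt "0.096 0.117 0 0 0 -0.224 -0.15" --pt "0.12 0.146 0 0 0 -0.28 -0.15" --pt "0.144 0.176 0 0 0 -0.336 -0.15" --pt "0.168 0.205 0 0 0 -0.392 -0.15" --pt "0.192 0.235 0 0 0 -0.448 -0.15"

```text
time_s: 1.17
ee_pos: [0.413, -0.2674, 0.1689]
eef_rot: [3.141, -0.0, -0.039]
force: [0.3, -1.0, 0.8]
grip_width: 0.0442
```

Remaining: x +0.169, y +0.205, then z down to about 0.06.

servo_tool --pt "0.024 0.029 0 0 0 0 -0.15" --pt "0.048 0.058 0 0 0 0 -0.15" --pt "0.072 0.088 0 0 0 0 -0.15" --pt "0.096 0.117 0 0 0 0 -0.15" --pt "0.12 0.146 -0.01 0 0 0.003 -0.15" --pt "0.145 0.176 -0.02 0 0 0.003 -0.15" --pt "0.169 0.205 -0.03 0 0 0.003 -0.15" --pt "0.169 0.205 -0.06 0 0 0.003 -0.15"

```text
time_s: 1.83
ee_pos: [0.5864, -0.0581, 0.1112]
eef_rot: [3.141, -0.007, -0.032]
force: [0.5, 0.0, -0.3]
grip_width: 0.04
```

servo_tool --pt "0 0 -0.02 0 0 0 -0.15" --pt "0 0 -0.04 0 0 0 -0.15" --pt "0 0 -0.05 0 0 0 -0.15" --pt "0 0 -0.055 0 0 0 -0.15" --pt "0 0 -0.06 0 0 0 -0.15" --pt "0 0 -0.06 0 0 0 -0.15" --pt "0 0 -0.06 0 0 0 -0.15" --pt "0 0 -0.06 0 0 0 -0.15"

```text
time_s: 2.5
ee_pos: [0.5868, -0.0583, 0.0522]
eef_rot: [3.141, -0.008, -0.032]
force: [0.2, -0.2, -0.0]
grip_width: 0.0404
```

Run:
```python
from h import *
for n in('top','side'):
    c=cams.camera(n);i=c['image'][:,:,::-1]
    i=i[90:230,150:330] if n=='top' else i[140:270,130:330]
    cv2.imwrite(f'pics/{n}1.png',cv2.resize(i,None,fx=4,fy=4,interpolation=cv2.INTER_CUBIC))
o=ctrl.get_obs();print(o['time_s'],o['ee_pos'],o['force'],o['qpos'])
```

```text
2.6 [ 0.58672091 -0.05821853  0.05200477] [0.23653073 0.09078065 0.76726293] [-1.61362864e-01  4.98183163e-01  1.53050922e+00  7.37168744e-04
  1.10497189e+00  1.44133308e+00]
```

View pics/side1.png

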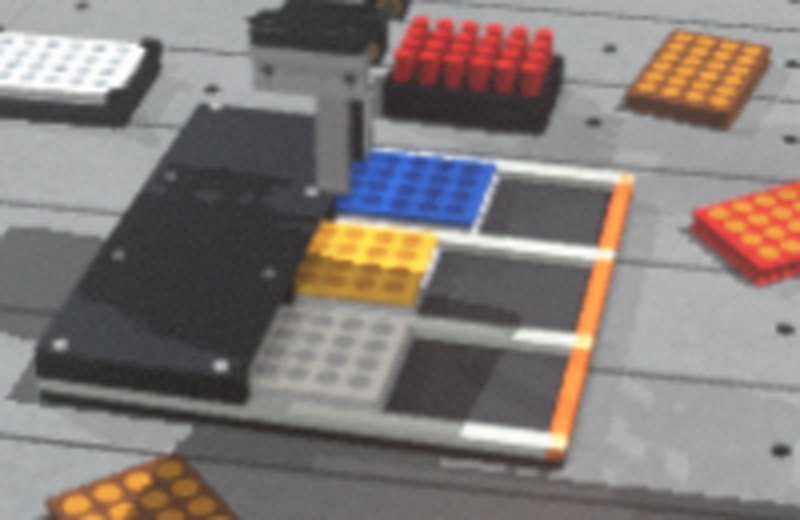

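View pics/top1.png

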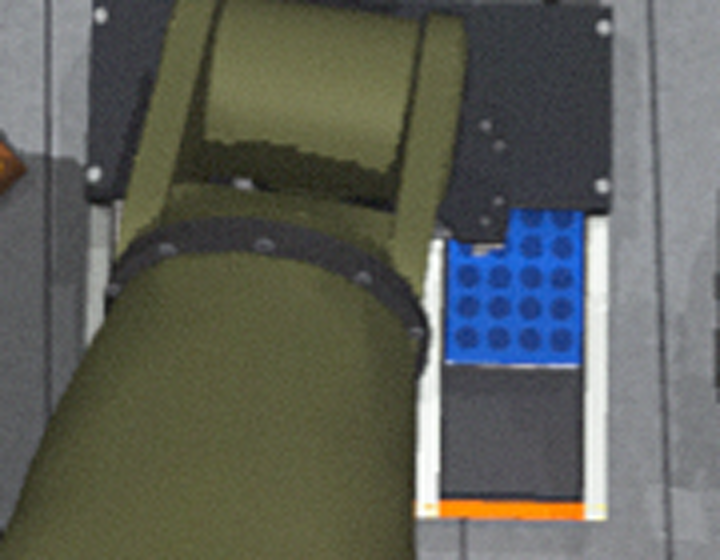

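Run:
```python
from h import *
c=cams.camera('side');save(c,'side2.png')
o=ctrl.get_obs()['ee_pos']
for dy in(-.02,0,.02,.0325):
  p=cv2.projectPoints(np.array([o+[0,dy,0]]),np.array(c['rvec'],float),np.array(c['tvec'],float),K(c),np.array(c['dist_coeffs']))[0].ravel()
  print(dy,p,((p-[130,140])*4).round())
for x,y in((330,150),(330,170),(350,130),(300,60)):
  u,v=130+x//4,140+y//4; print(x,y,w(c,u,v,d=c['depth'][v,u]).round(3))
```

```text
-0.02 [217.19071529 192.25086287] [349. 209.]
0 [215.6030341  196.14978519] [342. 225.]
0.02 [213.97385022 200.15335679] [336. 241.]
0.0325 [212.93387407 202.71045435] [332. 251.]
330 150 [ 0.588 -0.026  0.125]
330 170 [ 0.587 -0.023  0.113]
350 130 [ 0.586 -0.079  0.111]
300 60 [0.591 0.027 0.211]
```

Run:
```python
from h import *
c=cams.camera('side');i=c['image'][:,:,::-1]
cv2.imwrite('pics/side3.png',cv2.resize(i[120:220,170:270],None,fx=6,fy=6,interpolation=cv2.INTER_CUBIC))
for v in range(170,206,2): print(v,[w(c,u,v,d=c['depth'][v,u]).round(3).tolist() for u in(212,215,220)])
print(ctrl.get_obs()['ee_pos'],ctrl.get_obs()['time_s'])
```

```text
170 [[0.587, -0.026, 0.145], [0.58, -0.026, 0.146], [0.578, -0.077, 0.119]]
172 [[0.587, -0.025, 0.14], [0.58, -0.025, 0.14], [0.579, -0.083, 0.11]]
174 [[0.587, -0.024, 0.135], [0.58, -0.025, 0.135], [0.579, -0.078, 0.107]]
176 [[0.587, -0.025, 0.129], [0.58, -0.025, 0.129], [0.578, -0.075, 0.103]]
178 [[0.587, -0.024, 0.124], [0.579, -0.022, 0.125], [0.578, -0.076, 0.097]]
180 [[0.588, -0.026, 0.117], [0.581, -0.028, 0.117], [0.579, -0.078, 0.09]]
182 [[0.588, -0.026, 0.111], [0.581, -0.027, 0.112], [0.6, -0.177, 0.026]]
184 [[0.587, -0.021, 0.108], [0.581, -0.027, 0.106], [0.597, -0.162, 0.028]]
186 [[0.588, -0.024, 0.101], [0.58, -0.023, 0.103], [0.595, -0.156, 0.026]]
188 [[0.589, -0.031, 0.091], [0.582, -0.032, 0.091], [0.592, -0.142, 0.028]]
190 [[0.607, -0.108, 0.039], [0.603, -0.128, 0.028], [0.59, -0.132, 0.027]]
192 [[0.607, -0.107, 0.033], [0.603, -0.124, 0.024], [0.589, -0.124, 0.025]]
194 [[0.606, -0.104, 0.029], [0.603, -0.124, 0.018], [0.589, -0.124, 0.02]]
196 [[0.605, -0.098, 0.027], [0.598, -0.101, 0.026], [0.587, -0.116, 0.018]]
198 [[0.602, -0.085, 0.029], [0.594, -0.085, 0.029], [0.583, -0.093, 0.026]]
200 [[0.602, -0.081, 0.025], [0.594, -0.084, 0.024], [0.58, -0.082, 0.027]]
202 [[0.599, -0.071, 0.025], [0.592, -0.074, 0.024], [0.578, -0.073, 0.026]]
204 [[0.596, -0.056, 0.028], [0.589, -0.059, 0.027], [0.576, -0.063, 0.026]]
[ 0.58656591 -0.0581213   0.05171018] 2.7
```

View pics/side3.png

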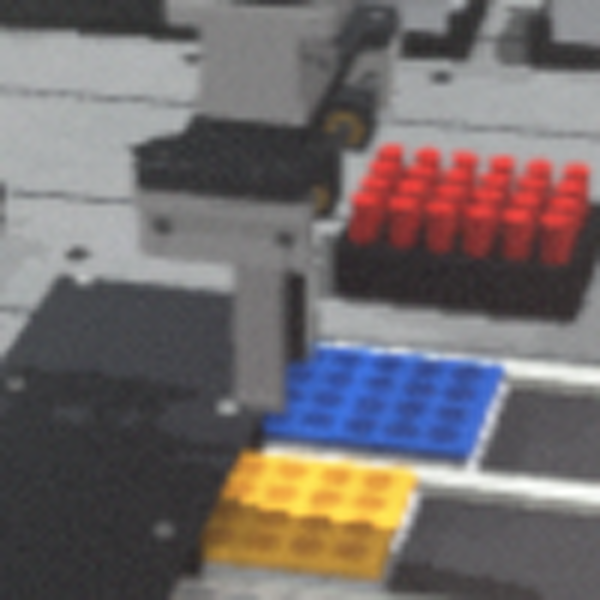

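The side view puts the fingertip end at crop (255,408), z ≈ 0.088, while the state reports 0.052. They disagree by about 36 mm, so I'll descend carefully by force and re-check.

servo_tool --pt "-0.002 -0.001 -0.003 0 0.002 -0.001 -0.15" --pt "-0.004 -0.003 -0.006 0 0.004 -0.003 -0.15" --pt "-0.004 -0.003 -0.009 0 0.006 -0.003 -0.15" --pt "-0.004 -0.003 -0.012 0 0.007 -0.003 -0.15" --pt "-0.004 -0.003 -0.015 0 0.007 -0.003 -0.15" --pt "-0.004 -0.003 -0.015 0 0.007 -0.003 -0.15" --pt "-0.004 -0.003 -0.015 0 0.007 -0.003 -0.15" --pt "-0.004 -0.003 -0.015 0 0.007 -0.003 -0.15"

```text
time_s: 3.37
ee_pos: [0.5826, -0.0611, 0.0368]
eef_rot: [3.141, -0.001, -0.035]
force: [0.2, -0.8, 1.1]
grip_width: 0.0401
```

Run:
```python
from h import *
c=cams.camera('side');i=c['image'][:,:,::-1]
cv2.imwrite('pics/side4.png',cv2.resize(i[120:220,170:270],None,fx=6,fy=6,interpolation=cv2.INTER_CUBIC))
for v in range(184,206,2): print(v,[w(c,u,v,d=c['depth'][v,u]).round(3).tolist() for u in(212,215,218)])
o=ctrl.get_obs();print(o['ee_pos'],o['eef_rot'],o['time_s'],o['qpos'],o['force'])
```

```text
184 [[0.588, -0.024, 0.107], [0.582, -0.031, 0.103], [0.574, -0.031, 0.104]]
186 [[0.589, -0.028, 0.099], [0.581, -0.029, 0.099], [0.575, -0.033, 0.097]]
188 [[0.589, -0.027, 0.093], [0.582, -0.03, 0.093], [0.575, -0.034, 0.091]]
190 [[0.59, -0.031, 0.086], [0.581, -0.027, 0.088], [0.575, -0.035, 0.085]]
192 [[0.589, -0.029, 0.081], [0.582, -0.03, 0.081], [0.575, -0.032, 0.081]]
194 [[0.608, -0.112, 0.025], [0.604, -0.128, 0.016], [0.594, -0.123, 0.02]]
196 [[0.606, -0.102, 0.024], [0.597, -0.1, 0.027], [0.59, -0.104, 0.025]]
198 [[0.604, -0.091, 0.025], [0.596, -0.092, 0.025], [0.587, -0.09, 0.027]]
200 [[0.602, -0.081, 0.025], [0.593, -0.079, 0.027], [0.35, 1.015, 0.713]]
202 [[0.599, -0.069, 0.026], [0.591, -0.069, 0.027], [0.583, -0.071, 0.027]]
204 [[0.596, -0.056, 0.029], [0.589, -0.061, 0.026], [0.581, -0.059, 0.028]]
[ 0.58267576 -0.0611015   0.03682065] [ 3.14104108e+00 -7.08814962e-04 -3.50694211e-02] 3.4167 [-1.66755134e-01  5.14328162e-01  1.54559097e+00 -5.14208478e-04
  1.08089847e+00  1.43935259e+00] [-0.22835211 -0.01793691 -0.21641115]
```

View pics/side4.png

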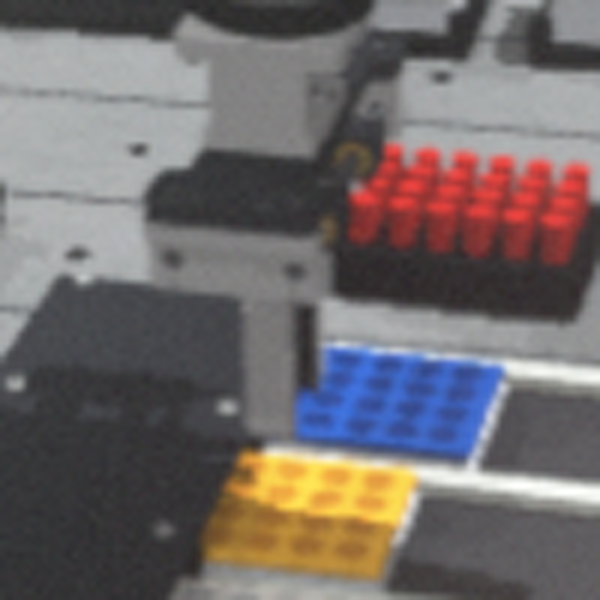

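servo_tool --pt "0 0 -0.002 0 0 0 -0.15" --pt "0 0 -0.004 0 0 0 -0.15" --pt "0 0 -0.006 0 0 0 -0.15" --pt "0 0 -0.008 0 0 0 -0.15" --pt "0 0 -0.01 0 0 0 -0.15" --pt "0 0 -0.012 0 0 0 -0.15" --pt "0 0 -0.013 0 0 0 -0.15" --pt "0 0 -0.013 0 0 0 -0.15"

```text
time_s: 4.08
ee_pos: [0.5825, -0.0611, 0.0235]
eef_rot: [3.141, -0.0, -0.035]
force: [0.6, 0.2, -0.1]
grip_width: 0.0402
```

Run:
```python
from h import *
c=cams.camera('side');i=c['image'][:,:,::-1]
cv2.imwrite('pics/side5.png',cv2.resize(i[120:220,170:270],None,fx=6,fy=6,interpolation=cv2.INTER_CUBIC))
for v in range(186,208,2): print(v,[w(c,u,v,d=c['depth'][v,u]).round(3).tolist() for u in(212,215,218)])
o=ctrl.get_obs();print(o['ee_pos'],o['time_s'],o['force'])
```

```text
186 [[0.589, -0.03, 0.098], [0.58, -0.025, 0.101], [0.574, -0.032, 0.098]]
188 [[0.589, -0.029, 0.093], [0.581, -0.027, 0.094], [0.575, -0.037, 0.09]]
190 [[0.589, -0.029, 0.087], [0.581, -0.027, 0.089], [0.575, -0.036, 0.084]]
192 [[0.588, -0.025, 0.083], [0.581, -0.027, 0.083], [0.574, -0.031, 0.081]]
194 [[0.589, -0.028, 0.076], [0.582, -0.029, 0.076], [0.575, -0.032, 0.075]]
196 [[0.59, -0.032, 0.067], [0.581, -0.026, 0.072], [0.575, -0.034, 0.068]]
198 [[0.603, -0.088, 0.027], [0.595, -0.09, 0.027], [0.587, -0.09, 0.027]]
200 [[0.602, -0.081, 0.025], [0.594, -0.084, 0.024], [0.587, -0.086, 0.023]]
202 [[0.6, -0.072, 0.024], [0.59, -0.067, 0.028], [0.583, -0.069, 0.028]]
204 [[0.597, -0.06, 0.025], [0.589, -0.058, 0.028], [0.582, -0.064, 0.025]]
206 [[0.595, -0.052, 0.025], [0.588, -0.053, 0.025], [0.58, -0.053, 0.026]]
[ 0.58261552 -0.06108636  0.02371046] 4.1333 [-0.11410353 -0.20418918 -0.0848606 ]
```

View pics/side5.png

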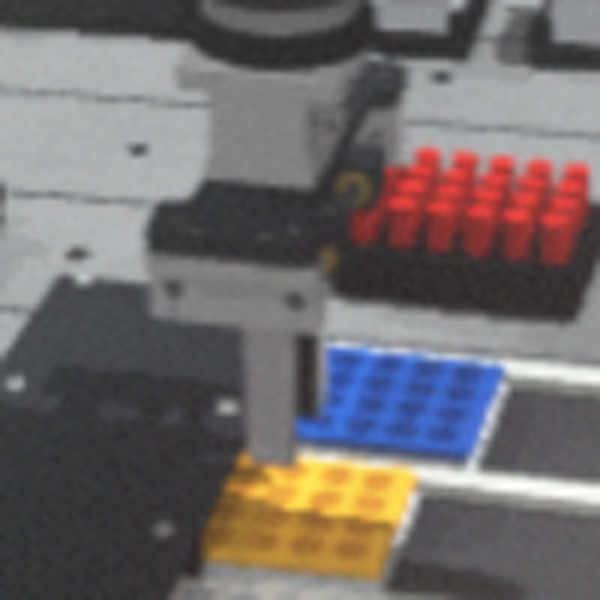

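The reported z is below the lid top with no contact force, so the camera is right. The tip is really at about 0.064, an offset of about +0.04. Going down another 30 mm should leave about 8 mm of clearance.

servo_tool --pt "0 0 -0.006 0 0 0 -0.15" --pt "0 0 -0.012 0 0 0 -0.15" --pt "0 0 -0.018 0 0 0 -0.15" --pt "0 0 -0.022 0 0 0 -0.15" --pt "0 0 -0.025 0 0 0 -0.15" --pt "0 0 -0.027 0 0 0 -0.15" --pt "0 0 -0.028 0 0 0 -0.15" --pt "0 0 -0.028 0 0 0 -0.15"

```text
time_s: 4.8
ee_pos: [0.5826, -0.0611, -0.0044]
eef_rot: [3.141, -0.0, -0.035]
force: [-0.6, -0.5, 1.2]
grip_width: 0.0399
```

servo_tool --pt "0 0 -0.001 0 0 0 -0.15" --pt "0 0 -0.002 0 0 0 -0.15" --pt "0 0 -0.003 0 0 0 -0.15" --pt "0 0 -0.004 0 0 0 -0.15" --pt "0 0 -0.005 0 0 0 -0.15" --pt "0 0 -0.006 0 0 0 -0.15" --pt "0 0 -0.006 0 0 0 -0.15" --pt "0 0 -0.006 0 0 0 -0.15"

```text
time_s: 5.47
ee_pos: [0.5827, -0.0611, -0.0104]
eef_rot: [3.141, -0.001, -0.035]
force: [0.0, 0.1, 0.1]
grip_width: 0.0401
```

Run:
```python
from h import *
c=cams.camera('side');i=c['image'][:,:,::-1]
cv2.imwrite('pics/side6.png',cv2.resize(i[140:240,170:270],None,fx=6,fy=6,interpolation=cv2.INTER_CUBIC))
for v in range(196,214,2): print(v,[w(c,u,v,d=c['depth'][v,u]).round(3).tolist() for u in(212,215,218)])
o=ctrl.get_obs();print(o['ee_pos'],o['time_s'],o['force'])
```

```text
196 [[0.59, -0.032, 0.068], [0.581, -0.026, 0.072], [0.575, -0.031, 0.07]]
198 [[0.589, -0.027, 0.065], [0.582, -0.028, 0.065], [0.574, -0.03, 0.064]]
200 [[0.589, -0.028, 0.058], [0.582, -0.027, 0.059], [0.575, -0.034, 0.056]]
202 [[0.59, -0.029, 0.051], [0.582, -0.028, 0.053], [0.574, -0.029, 0.053]]
204 [[0.589, -0.026, 0.048], [0.581, -0.025, 0.049], [0.575, -0.03, 0.047]]
206 [[0.591, -0.031, 0.038], [0.582, -0.03, 0.04], [0.575, -0.032, 0.039]]
208 [[0.591, -0.031, 0.032], [0.582, -0.028, 0.035], [0.575, -0.031, 0.034]]
210 [[0.591, -0.03, 0.027], [0.583, -0.031, 0.027], [0.576, -0.036, 0.025]]
212 [[0.588, -0.02, 0.028], [0.581, -0.022, 0.027], [0.574, -0.024, 0.026]]
[ 0.58270409 -0.06111282 -0.01033924] 5.5167 [ 0.33612584 -0.26334294  1.14325257]
```

View pics/side6.png

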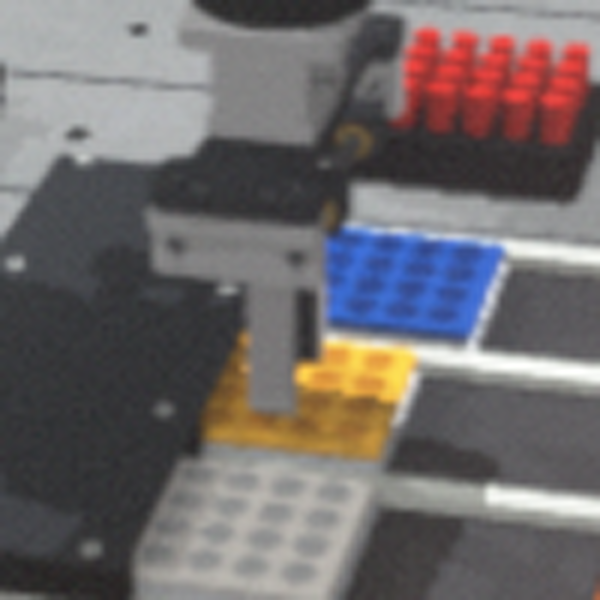

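The tip is now about 2–5 mm above the lid and inside the amber plate's width (picture: near finger end at (272,410)). I'll go down in small steps.

servo_tool --pt "0 0 -0.0005 0 0 0 -0.15" --pt "0 0 -0.001 0 0 0 -0.15" --pt "0 0 -0.0015 0 0 0 -0.15" --pt "0 0 -0.002 0 0 0 -0.15" --pt "0 0 -0.0025 0 0 0 -0.15" --pt "0 0 -0.003 0 0 0 -0.15" --pt "0 0 -0.003 0 0 0 -0.15" --pt "0 0 -0.003 0 0 0 -0.15"

```text
time_s: 6.18
ee_pos: [0.5839, -0.0613, -0.0106]
eef_rot: [3.141, -0.004, -0.035]
force: [-8.9, 0.6, 27.3]
grip_width: 0.0398
```

Contact at 27 N. I'll ease to about 15 N and begin drawing.

servo_tool --pt "0 0 -0.0015 0 0 0 -0.15" --pt "-0.002 0.0001 -0.0015 0 0.002 0 -0.15" --pt "-0.005 0.0002 -0.0015 0 0.002 0 -0.15" --pt "-0.009 0.0003 -0.0015 0 0.002 0 -0.15" --pt "-0.013 0.0005 -0.0015 0 0.002 0 -0.15" --pt "-0.017 0.0006 -0.0015 0 0.002 0 -0.15" --pt "-0.02 0.0007 -0.0015 0 0.002 0 -0.15" --pt "-0.02 0.0007 -0.0015 0 0.002 0 -0.15"

```text
time_s: 6.85
ee_pos: [0.5652, -0.0608, -0.0105]
eef_rot: [3.14, -0.006, -0.035]
force: [-0.3, 0.4, 12.8]
grip_width: 0.0397
```

Run:
```python
from h import *
c=cams.camera('side');i=c['image'][:,:,::-1]
cv2.imwrite('pics/side7.png',cv2.resize(i[140:270,130:330],None,fx=4,fy=4,interpolation=cv2.INTER_CUBIC))
o=ctrl.get_obs();print(o['ee_pos'],o['time_s'],o['force'],o['moment'])
```

```text
[ 0.56518543 -0.06082125 -0.01048307] 6.9 [-1.13448034 -0.52647368 13.42416943] [0.119194   0.12248925 0.00131818]
```

View pics/side7.png

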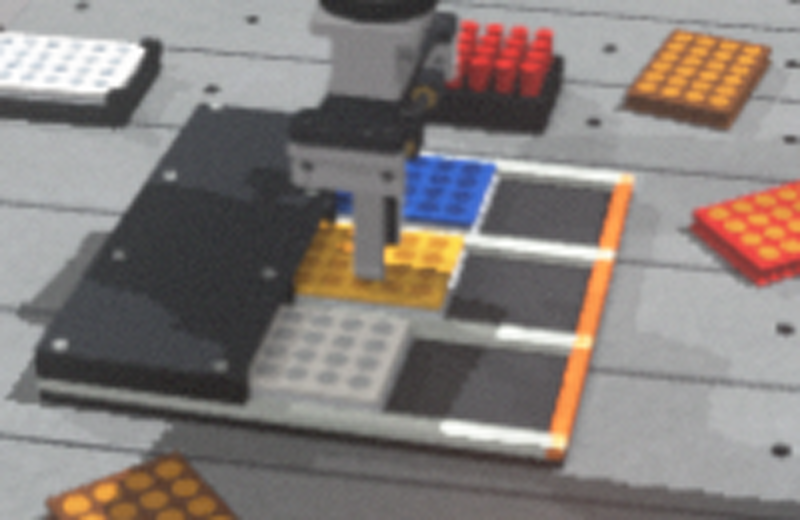

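The plate follows the fingers (its front edge in the crop moved from x≈437 to 465). Force is 13 N, so I'll continue.

servo_tool --pt "-0.003 0.0001 -0.0015 0 0 0 -0.15" --pt "-0.009 0.0003 -0.0015 0 0 0 -0.15" --pt "-0.015 0.0005 -0.0015 0 0 0 -0.15" --pt "-0.021 0.0008 -0.0015 0 0 0 -0.15" --pt "-0.027 0.001 -0.0015 0 0 0 -0.15" --pt "-0.033 0.0012 -0.0015 0 0 0 -0.15" --pt "-0.038 0.0014 -0.0015 0 0 0 -0.15" --pt "-0.04 0.0015 -0.0015 0 0 0 -0.15"

```text
time_s: 7.57
ee_pos: [0.5266, -0.0596, -0.0104]
eef_rot: [3.14, -0.01, -0.035]
force: [2.8, 0.6, 10.0]
grip_width: 0.0398
```

servo_tool --pt "-0.003 0.0001 -0.0015 0 0 0 -0.15" --pt "-0.008 0.0003 -0.0015 0 0 0 -0.15" --pt "-0.013 0.0005 -0.0015 0 0 0 -0.15" --pt "-0.018 0.0006 -0.0015 0 0 0 -0.15" --pt "-0.022 0.0008 -0.0015 0 0 0 -0.15" --pt "-0.025 0.0009 -0.0015 0 0 0 -0.15" --pt "-0.027 0.001 -0.0015 0 0 0 -0.15" --pt "-0.027 0.001 -0.0015 0 0 0 -0.15"

```text
time_s: 8.23
ee_pos: [0.5012, -0.0589, -0.0105]
eef_rot: [3.139, -0.014, -0.035]
force: [0.8, -1.2, 13.0]
grip_width: 0.04
```

Run:
```python
from h import *
c=cams.camera('side');i=c['image'][:,:,::-1]
cv2.imwrite('pics/side8.png',cv2.resize(i[140:270,130:330],None,fx=4,fy=4,interpolation=cv2.INTER_CUBIC))
o=ctrl.get_obs();print(o['ee_pos'],o['time_s'],o['force'],o['moment'])
f=lambda x,y,z:w(c,130+(x+.5)/4-.5,140+(y+.5)/4-.5,z=z).round(4)
for p in((463,233),(446,307)):print('prev',f(*p,.026))
```

```text
[ 0.50114664 -0.05887813 -0.01047842] 8.2833 [ 1.08579491 -0.25662349 12.60600864] [ 0.13047128 -0.13212818  0.02757972]
prev [ 0.5163 -0.1057  0.026 ]
prev [ 0.5128 -0.0155  0.026 ]
```

View pics/side8.png

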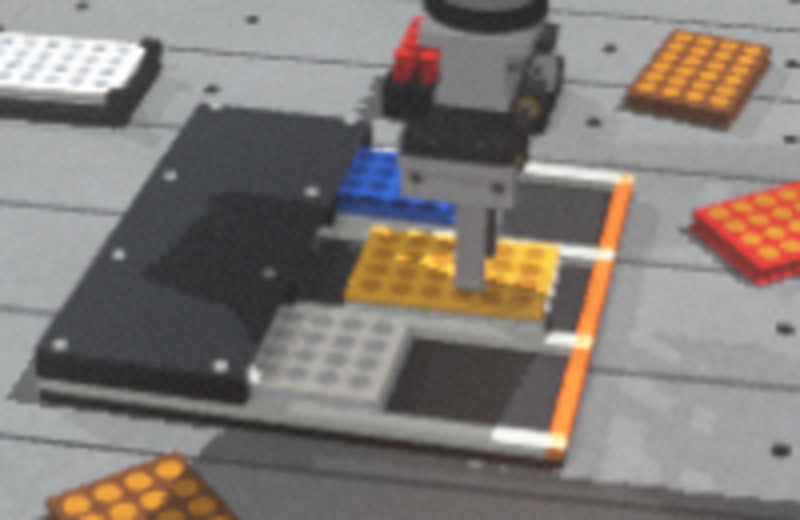

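The plate lies flat in its lane with about 20 mm still to go.

servo_tool --pt "-0.002 0.0001 -0.0015 0 0.005 0 -0.15" --pt "-0.005 0.0002 -0.0015 0 0.01 0 -0.15" --pt "-0.008 0.0003 -0.0015 0 0.01 0 -0.15" --pt "-0.011 0.0004 -0.0015 0 0.01 0 -0.15" --pt "-0.014 0.0005 -0.0015 0 0.01 0 -0.15" --pt "-0.016 0.0006 -0.0015 0 0.01 0 -0.15" --pt "-0.017 0.0006 -0.0015 0 0.01 0 -0.15" --pt "-0.017 0.0006 -0.0015 0 0.01 0 -0.15"

```text
time_s: 8.95
ee_pos: [0.486, -0.0585, -0.0105]
eef_rot: [3.138, -0.008, -0.035]
force: [2.7, 0.1, 12.1]
grip_width: 0.0396
```

servo_tool --pt "-0.0005 0 -0.0015 0 0 0 -0.15" --pt "-0.001 0 -0.0015 0 0 0 -0.15" --pt "-0.0015 0 -0.0015 0 0 0 -0.15" --pt "-0.002 0.0001 -0.0015 0 0 0 -0.15" --pt "-0.0025 0.0001 -0.0015 0 0 0 -0.15" --pt "-0.003 0.0001 -0.0015 0 0 0 -0.15" --pt "-0.003 0.0001 -0.0015 0 0 0 -0.15" --pt "-0.003 0.0001 -0.0015 0 0 0 -0.15"

```text
time_s: 9.62
ee_pos: [0.4851, -0.0586, -0.0105]
eef_rot: [3.138, -0.013, -0.036]
force: [4.2, 1.3, 12.2]
grip_width: 0.0398
```

Run:
```python
from h import *
c=cams.camera('side');i=c['image'][:,:,::-1]
cv2.imwrite('pics/side9.png',cv2.resize(i[180:240,210:310],None,fx=8,fy=8,interpolation=cv2.INTER_CUBIC))
o=ctrl.get_obs();print(o['ee_pos'],o['time_s'],o['force'],o['moment'])
```

```text
[ 0.48505928 -0.05863549 -0.01047305] 9.6667 [ 4.0959105  -0.27591862 11.18224962] [ 0.41350472 -0.66454833 -0.04362359]
```

View pics/side9.png

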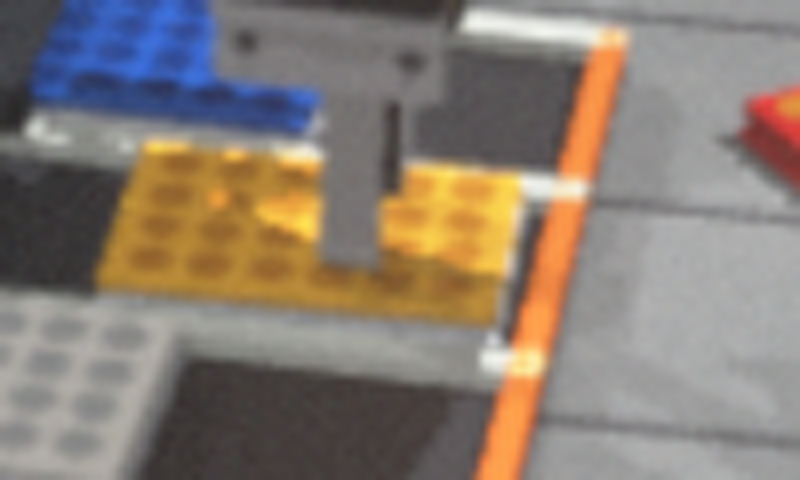

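A few mm of gap remain between the plate front (crop (510,250)) and the orange stop (535,260). I'll press on.

servo_tool --pt "-0.002 0.0001 -0.0015 0 0.005 0 -0.15" --pt "-0.003 0.0001 -0.0015 0 0.01 0 -0.15" --pt "-0.004 0.0001 -0.0015 0 0.01 0 -0.15" --pt "-0.005 0.0002 -0.0015 0 0.01 0 -0.15" --pt "-0.006 0.0002 -0.0015 0 0.01 0 -0.15" --pt "-0.007 0.0002 -0.0015 0 0.01 0 -0.15" --pt "-0.007 0.0002 -0.0015 0 0.01 0 -0.15" --pt "-0.007 0.0002 -0.0015 0 0.01 0 -0.15"

```text
time_s: 10.33
ee_pos: [0.4801, -0.0585, -0.0105]
eef_rot: [3.137, -0.008, -0.036]
force: [3.8, 1.8, 12.5]
grip_width: 0.0403
```

Run:
```python
from h import *
c=cams.camera('side');i=c['image'][:,:,::-1]
cv2.imwrite('pics/side10.png',cv2.resize(i[180:240,210:310],None,fx=8,fy=8,interpolation=cv2.INTER_CUBIC))
o=ctrl.get_obs();print(o['ee_pos'],o['time_s'],o['force'],o['moment'])
```

```text
[ 0.48006732 -0.05853737 -0.01046186] 10.3833 [ 4.04526971  1.53023548 11.91912672] [ 0.62224676 -0.64766233 -0.03247386]
```

View pics/side10.png

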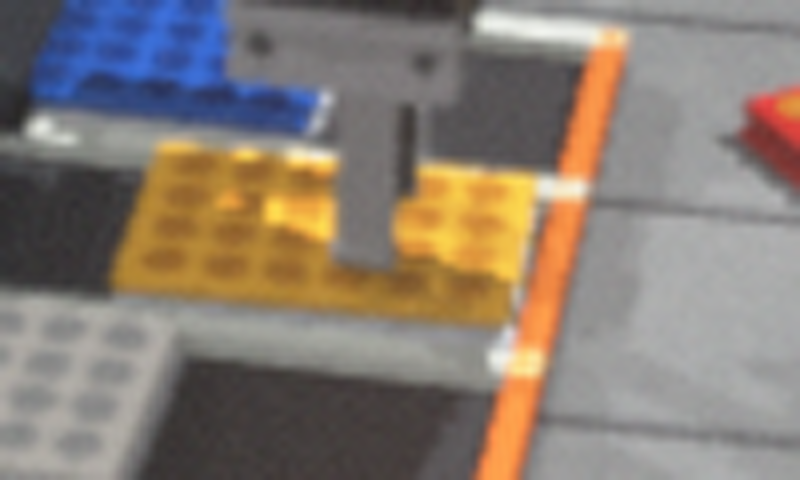

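The gap is now nearly closed. One more push, watching for the drag force to rise at the stop.

servo_tool --pt "-0.002 0.0001 -0.0018 0 0.004 0 -0.15" --pt "-0.003 0.0001 -0.0018 0 0.008 0 -0.15" --pt "-0.004 0.0001 -0.0018 0 0.008 0 -0.15" --pt "-0.005 0.0002 -0.0018 0 0.008 0 -0.15" --pt "-0.006 0.0002 -0.0018 0 0.008 0 -0.15" --pt "-0.006 0.0002 -0.0018 0 0.008 0 -0.15" --pt "-0.006 0.0002 -0.0018 0 0.008 0 -0.15" --pt "-0.006 0.0002 -0.0018 0 0.008 0 -0.15"

```text
time_s: 11.05
ee_pos: [0.4766, -0.0586, -0.0105]
eef_rot: [3.137, -0.006, -0.036]
force: [4.0, 0.8, 13.7]
grip_width: 0.0404
```

Run:
```python
from h import *
c=cams.camera('side');i=c['image'][:,:,::-1]
cv2.imwrite('pics/side11.png',cv2.resize(i[180:240,210:310],None,fx=8,fy=8,interpolation=cv2.INTER_CUBIC))
o=ctrl.get_obs();print(o['ee_pos'],o['time_s'],o['force'],o['moment'])
```

```text
[ 0.47666068 -0.05863341 -0.01048346] 11.1 [ 4.80310121  0.7049384  13.43770814] [ 0.47022863 -0.98636921 -0.06349719]
```

View pics/side11.png

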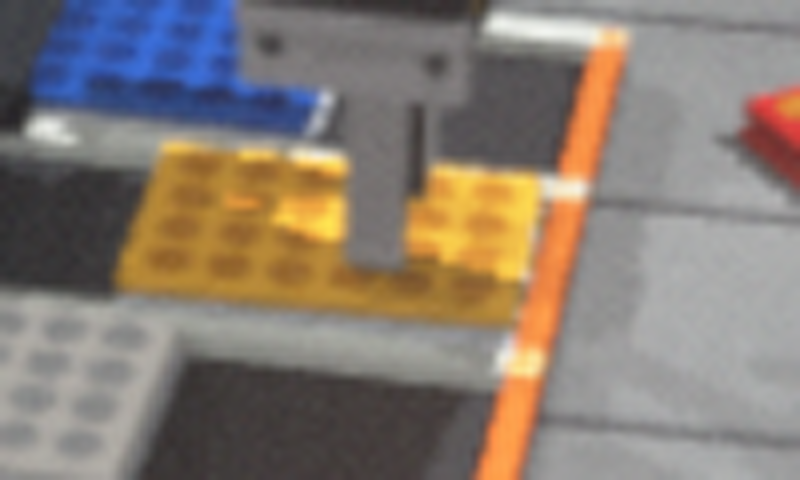

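The fingers moved 3.4 mm but the plate only about 1.6 mm, so it looks to be against the stop. I'll lift off and look.

servo_tool --pt "0 0 0 0 0 0 -0.15" --pt "0 0 0.002 0 0 0 -0.15" --pt "0 0 0.006 0 0 0 -0.15" --pt "0 0 0.015 0 0 0 -0.15" --pt "0 0 0.03 0 0 0 -0.15" --pt "0 0 0.05 0 0 0 -0.15" --pt "0 0 0.075 0 0 0 -0.15" --pt "0 0 0.1 0 0 0 -0.15"

```text
time_s: 11.77
ee_pos: [0.4761, -0.0585, 0.0909]
eef_rot: [3.137, -0.005, -0.036]
force: [1.0, 0.5, 1.5]
grip_width: 0.0399
```

servo_tool --pt "0 -0.025 0.02 0 0 0 -0.15" --pt "0 -0.055 0.03 0 0 0 -0.15" --pt "0 -0.085 0.03 0 0 0 -0.15" --pt "-0.01 -0.12 0.03 0 0 0 -0.15" --pt "-0.02 -0.15 0.03 0 0 0 -0.15" --pt "-0.03 -0.18 0.03 0 0 0 -0.15" --pt "-0.04 -0.21 0.03 0 0 0 -0.15" --pt "-0.05 -0.24 0.03 0 0 0 -0.15"

```text
time_s: 12.43
ee_pos: [0.4252, -0.2999, 0.1216]
eef_rot: [3.137, -0.005, -0.036]
force: [0.1, 0.7, 0.3]
grip_width: 0.04
```

servo_tool --pt "-0.015 -0.03 0 0 0 0 -0.15" --pt "-0.03 -0.06 0 0 0 0 -0.15" --pt "-0.045 -0.09 0 0 0 0 -0.15" --pt "-0.06 -0.12 0 0 0 0 -0.15" --pt "-0.075 -0.15 0 0 0 0 -0.15" --pt "-0.09 -0.18 0 0 0 0 -0.15" --pt "-0.1 -0.19 0 0 0 0 -0.15" --pt "-0.1 -0.19 0 0 0 0 -0.15"

```text
time_s: 13.1
ee_pos: [0.3232, -0.4913, 0.1216]
eef_rot: [3.137, -0.005, -0.039]
force: [0.1, -0.8, -0.4]
grip_width: 0.0402
```

Run:
```python
from h import *
import pickle
P={n:cams.camera(n) for n in('top','side')};pickle.dump(P,open('P1.pkl','wb'))
i=P['top']['image'][90:230,150:330,::-1]
cv2.imwrite('pics/top12.png',cv2.resize(i,None,fx=4,fy=4,interpolation=cv2.INTER_CUBIC))
i=P['side']['image'][180:240,210:310,::-1]
cv2.imwrite('pics/side12.png',cv2.resize(i,None,fx=8,fy=8,interpolation=cv2.INTER_CUBIC))
o=ctrl.get_obs();print(o['ee_pos'],o['time_s'],o['force'])
```

```text
[ 0.32523402 -0.48920458  0.12169805] 13.2 [ 0.12448473 -0.59481168  0.35216573]
```

View pics/top12.png

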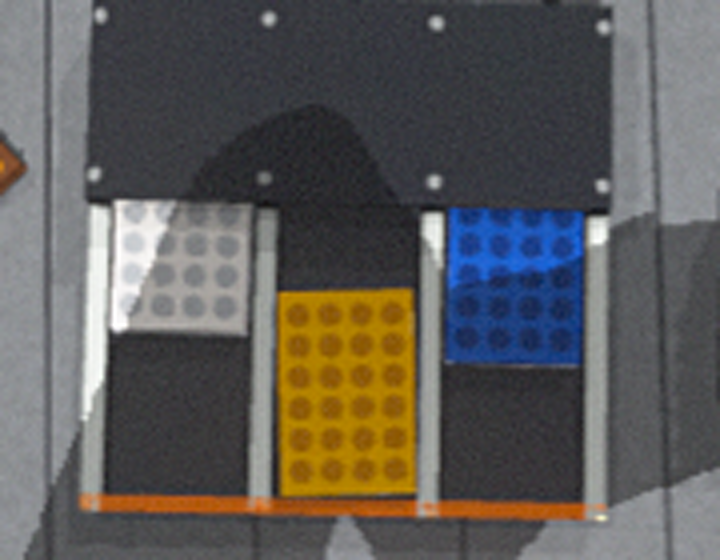

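View pics/side12.png

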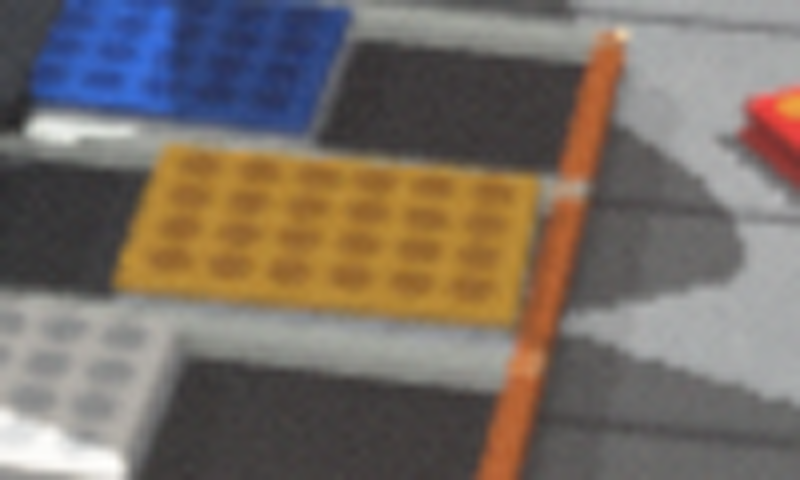

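Run:
```python
from h import *
import pickle
P=pickle.load(open('P1.pkl','rb'))
for n in P:
    c=P[n];hsv=cv2.cvtColor(c['image'],cv2.COLOR_RGB2HSV)
    m=cv2.inRange(hsv,(16,110,60),(32,255,255))
    lo,hi=((205,265,150,218) if n=='top' else (215,285,190,225))[0:2],((205,265,150,218) if n=='top' else (215,285,190,225))[2:]
    q=np.zeros_like(m);q[hi[0]:hi[1],lo[0]:lo[1]]=m[hi[0]:hi[1],lo[0]:lo[1]]
    cs=max(cv2.findContours(q,0,cv2.CHAIN_APPROX_NONE)[0],key=cv2.contourArea)
    pts=np.array([w(c,p[0][0],p[0][1],z=.026)[:2] for p in cs],np.float32)*1000
    print(n,cv2.minAreaRect(pts),cv2.boxPoints(cv2.minAreaRect(pts)).round(1).tolist())
    rng=[]
# stop inner edge, line fit in top
c=P['top'];hsv=cv2.cvtColor(c['image'],cv2.COLOR_RGB2HSV)
m=cv2.inRange(hsv,(5,150,60),(15,255,255));L=[]
for u in range(175,300,4):
    v=np.where(m[205:225,u])[0]
    if len(v): L.append((*w(c,u,205+v.min()-.5,z=.018)[:2],*w(c,u,205+v.max()+.5,z=.018)[:2]))
L=np.array(L);print('inner',np.polyfit(L[:,1],L[:,0],1),'outer',np.polyfit(L[:,3],L[:,2],1),np.ptp(L[:,1]))
```

```text
top ((493.1439208984375, -58.59010696411133), (84.2452621459961, 128.58773803710938), 89.24274444580078) [[428.29998779296875, -99.9000015258789], [556.9000244140625, -101.5999984741211], [558.0, -17.299999237060547], [429.3999938964844, -15.600000381469727]]
side ((493.5527038574219, -56.03187561035156), (129.65870666503906, 89.14969635009766), 0.21950145065784454) [[428.6000061035156, -11.699999809265137], [428.8999938964844, -100.9000015258789], [558.5999755859375, -100.4000015258789], [558.2000122070312, -11.199999809265137]]
inner [0.03703715 0.43003981] outer [0.03899956 0.4200921 ] 0.2968348903594225
```

The front-left corner is at the stop (429.4 mm, stop face 429.5 mm). The front-right corner is about 2 mm short (428.3 against 426.3 mm), so the plate is turned about 1.3°. There is time to square it, so I'll press lightly on the right half and draw a few mm.

servo_tool --pt "0.014 0.032 0 0 0 0 -1" --pt "0.028 0.065 0 0 0 0 -1" --pt "0.042 0.098 0 0 0 0 -1" --pt "0.056 0.13 0 0 0 0 -1" --pt "0.07 0.163 0 0 0 0 -1" --pt "0.084 0.195 0 0 0 0 -1" --pt "0.098 0.228 0 0 0 0 -1" --pt "0.112 0.26 0 0 0 0 -1"

```text
time_s: 13.87
ee_pos: [0.4377, -0.2258, 0.1222]
eef_rot: [3.137, -0.005, -0.035]
force: [1.3, 0.1, -0.3]
grip_width: 0.0003
```

servo_tool --pt "0.014 0.032 0 0 0 0 -1" --pt "0.028 0.065 0 0 0 0 -1" --pt "0.042 0.098 -0.01 0 0.003 0 -1" --pt "0.056 0.13 -0.03 0 0.005 0 -1" --pt "0.063 0.147 -0.06 0 0.005 0 -1" --pt "0.063 0.147 -0.09 0 0.005 0 -1" --pt "0.063 0.147 -0.115 0 0.005 0 -1" --pt "0.063 0.147 -0.115 0 0.005 0 -1"

```text
time_s: 14.53
ee_pos: [0.4979, -0.0763, 0.0034]
eef_rot: [3.138, 0.006, -0.033]
force: [-0.6, -0.1, -1.0]
grip_width: 0.0003
```

servo_tool --pt "0 -0.003 -0.004 0 -0.003 0 -1" --pt "0 -0.006 -0.008 0 -0.006 0 -1" --pt "0 -0.006 -0.011 0 -0.006 0 -1" --pt "0 -0.006 -0.0125 0 -0.006 0 -1" --pt "0 -0.006 -0.0135 0 -0.006 0 -1" --pt "0 -0.006 -0.0145 0 -0.006 0 -1" --pt "0 -0.006 -0.015 0 -0.006 0 -1" --pt "0 -0.006 -0.015 0 -0.006 0 -1"

```text
time_s: 15.2
ee_pos: [0.4984, -0.0825, -0.0105]
eef_rot: [3.138, -0.001, -0.033]
force: [-3.8, 0.3, 10.6]
grip_width: 0.0005
```

servo_tool --pt "-0.002 0 -0.0013 0 0 0 -1" --pt "-0.003 0 -0.0013 0 0 0 -1" --pt "-0.004 0 -0.0013 0 0 0 -1" --pt "-0.005 0 -0.0013 0 0 0 -1" --pt "-0.006 0 -0.0013 0 0 0 -1" --pt "-0.007 0 -0.0013 0 0 0 -1" --pt "-0.007 0 -0.0013 0 0 0 -1" --pt "-0.007 0 -0.0013 0 0 0 -1"

```text
time_s: 15.87
ee_pos: [0.4928, -0.0829, -0.0105]
eef_rot: [3.138, -0.004, -0.033]
force: [2.5, 0.9, 7.7]
grip_width: 0.0002
```

Run:
```python
from h import *
c=cams.camera('side');i=c['image'][:,:,::-1]
cv2.imwrite('pics/side13.png',cv2.resize(i[180:240,210:310],None,fx=8,fy=8,interpolation=cv2.INTER_CUBIC))
o=ctrl.get_obs();print(o['ee_pos'],o['time_s'],o['force'])
```

```text
[ 0.49283957 -0.08284865 -0.01045299] 15.9167 [2.74853963 0.3602274  7.33011125]
```

View pics/side13.png

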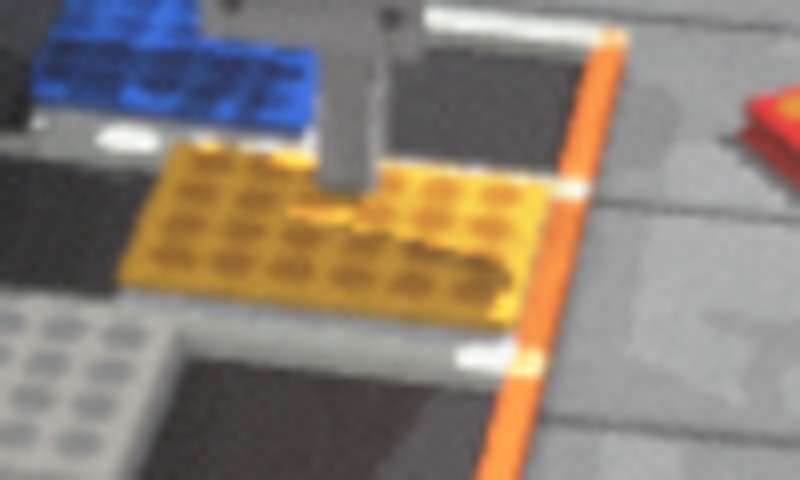

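The right corner came forward and the front edge is now parallel with the stop. I'll lift off and do a final check.

servo_tool --pt "0 0 0 0 0 0 -1" --pt "0 0 0.002 0 0 0 -1" --pt "0 0 0.006 0 0 0 -1" --pt "0 0 0.015 0 0 0 -1" --pt "0 0 0.03 0 0 0 -1" --pt "0 0 0.05 0 0 0 -1" --pt "0 0 0.075 0 0 0 -1" --pt "0 0 0.1 0 0 0 -1"

```text
time_s: 16.58
ee_pos: [0.4925, -0.0828, 0.0911]
eef_rot: [3.138, -0.004, -0.033]
force: [-0.8, -0.0, 0.1]
grip_width: 0.0003
```

servo_tool --pt "0 -0.025 0.02 0 0 0 -1" --pt "0 -0.055 0.03 0 0 0 -1" --pt "0 -0.085 0.03 0 0 0 -1" --pt "-0.01 -0.12 0.03 0 0 0 -1" --pt "-0.02 -0.15 0.03 0 0 0 -1" --pt "-0.03 -0.18 0.03 0 0 0 -1" --pt "-0.04 -0.21 0.03 0 0 0 -1" --pt "-0.05 -0.24 0.03 0 0 0 -1"

```text
time_s: 17.25
ee_pos: [0.4417, -0.3242, 0.122]
eef_rot: [3.137, -0.004, -0.033]
force: [0.5, -0.3, 0.5]
grip_width: 0.0008
```

servo_tool --pt "-0.015 -0.03 0 0 0 0 -1" --pt "-0.03 -0.06 0 0 0 0 -1" --pt "-0.045 -0.09 0 0 0 0 -1" --pt "-0.06 -0.12 0 0 0 0 -1" --pt "-0.075 -0.14 0 0 0 0 -1" --pt "-0.09 -0.15 0 0 0 0 -1" --pt "-0.1 -0.16 0 0 0 0 -1" --pt "-0.1 -0.16 0 0 0 0 -1"

```text
time_s: 17.92
ee_pos: [0.34, -0.4855, 0.1225]
eef_rot: [3.137, -0.004, -0.035]
force: [0.6, 0.6, 0.0]
grip_width: 0.0002
```

Run:
```python
from h import *
c=cams.camera('top');i=c['image'][90:230,150:330,::-1]
cv2.imwrite('pics/top14.png',cv2.resize(i,None,fx=4,fy=4,interpolation=cv2.INTER_CUBIC))
hsv=cv2.cvtColor(c['image'],cv2.COLOR_RGB2HSV);m=cv2.inRange(hsv,(16,110,60),(32,255,255))
q=np.zeros_like(m);q[150:218,205:265]=m[150:218,205:265]
cs=max(cv2.findContours(q,0,cv2.CHAIN_APPROX_NONE)[0],key=cv2.contourArea)
r=cv2.minAreaRect(np.array([w(c,*p[0],z=.026)[:2] for p in cs],np.float32)*1000)
print(r)
for x,y in cv2.boxPoints(r): print(x,y,'stop',430.04+.037*y)
d=c['depth']
for u,v in((224,166),(250,166),(224,209),(250,209)): print(w(c,u,v,d=np.median(d[v-1:v+2,u-1:u+2])).round(4))
for k in('plate_white_center','plate_blue_center'):
    for r in cams.place_of(c,k)[:1]: print(k,w(c,r['at'][0]*512,r['at'][1]*384,z=.026).round(3))
o=ctrl.get_obs();print(o['ee_pos'],o['time_s'],o['force'])
```

```text
((491.7627258300781, -59.543182373046875), (86.38460540771484, 126.38285827636719), 88.8414535522461)
427.7109 -101.44898 stop 426.2864
554.06793 -104.004326 stop 426.19183
555.8146 -17.637383 stop 429.38742
429.45752 -15.082039 stop 429.48196
[ 0.5478 -0.0296  0.0264]
[ 0.5466 -0.0939  0.0272]
[ 0.4414 -0.0281  0.0273]
[ 0.4401 -0.0919  0.028 ]
plate_white_center [0.604 0.041 0.026]
plate_blue_center [ 0.573 -0.162  0.026]
[ 0.34219103 -0.4836545   0.12232954] 18.0667 [-0.18489386  0.30482583  0.2865589 ]
```

View pics/top14.png

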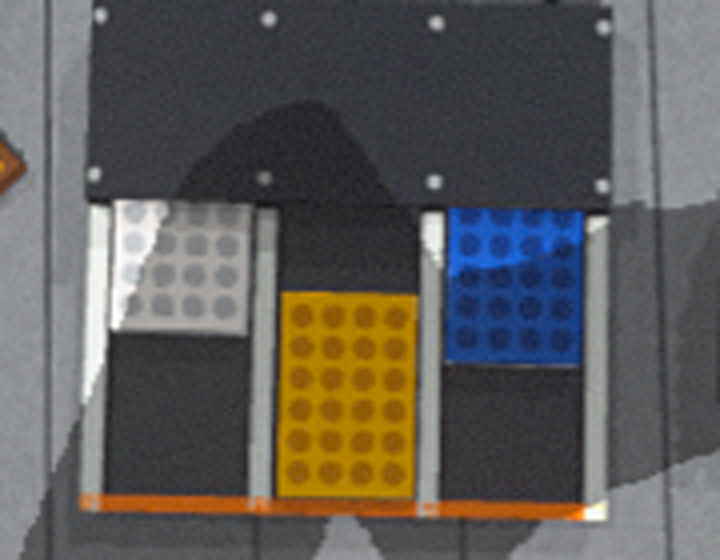

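The amber plate is square at the stop and flat (lid z 0.026–0.028). White and blue show at the same pixels as before.

```bash
python3 -c "
from station import hand_in
print(hand_in())"
```

```text
the job is handed in; nothing more can be done
None
```

I pressed on the amber plate's lid in the centre lane and drew it about 104 mm to the orange front stop. I then nudged its right half to square it, lifted off, moved the arm clear and handed in at about 18 s.

**Final check from the top camera:**
- **At the stop:** the front corners measure about 0 mm (left) and 1.4 mm (right) from the stop's inner face. That is within the roughly 2 mm calibration error.
- **Flat:** the lid height reads 26–28 mm at all four points I measured.
- **Other plates:** white and blue show no change in the pictures. The network's points for them moved up to 6 mm (blue sideways), which I take to be network scatter.

**What disagreed or went over:**
- **Tool height:** the reported TCP height read about 36–40 mm too low compared with the camera. I used the camera and the contact force for height instead.
- **Press force:** first contact reached about 27 N on the fingertips, above the suggested 8–20 N. I eased to about 10–14 N for the draw, and the final nudge was at about 7–11 N.

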